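# Shim the clamped case front off its rests and hold the wedge

## Robot

A 7-joint arm with a two-finger parallel gripper is mounted at the origin on the work surface. World frame = base frame: x ahead of the robot, y to its left, z up, the work surface at z = 0. Lengths are in m, angles in rad, forces in N, time in s.
With the tool pointing down it reaches from about 0.425 to 0.875 m from the base axis. Payload 4.7 kg.
Tool frame: the origin (TCP) lies at the very end of the fingers, on their centre line; the grasp point (between the pads) lies 19 mm behind it; z points along the fingers, y is the line along which they close (so a half turn about z gives the same grasp; the last joint's range is limited). The gripper opens to 87 mm and grips with 3 to 60 N. Pads are 19 mm wide; open, the fingers measure 117 mm over their backs; the gripper's body (75 mm by 190 mm) begins 51 mm behind the grasp point.
Start: joints at [1.122, 0.321, -0.07, 1.45, 0.023, 1.371, -0.057], TCP at [0.29, -0.582, 0.184] pointing down, gripper open.
Joint ranges: [-2.86, 2.86], [-0.3, 2.09], [-1.38, 1.24], [0.06, 2.45], [-1.56, 4.7], [0.09, 2.05], [-2.69, 2.69]. Speed limits (rad/s): [2.57, 2.57, 3.14, 3.14, 3.14, 3.14, 3.14].

## Interface

Orientations are given as a rotation vector (axis times angle).
In Python, from bench import get_state, get_image, get_calibration, close_job gives the robot as it stands.
- The arm moves only by the shell command python3 -m crank 'ROWS' [FORCE]. ROWS is JSON, a list of rows, each a list of 5 numbers: the opening, from 0 (shut) to 1 (fully open), then the shift along the world's x, y, z in units of 0.2 m (1.0 is 0.2 m), then the turn about the world's z in units of 2 pi rad (1.0 is 2 pi rad). A call has 1 to 5 rows; each row is the pose to reach, as a shift and turn from the pose commanded when the call began, turning the shorter way round; what a row does not reach only later rows make up. A row lasts 1/8 s, in which the tool goes at most 62.5 mm and 10.7 degrees, less where a joint would pass 70% of its speed; a pose out of reach is approached as far as the arm can. A call with a number of a shift or a turn outside -1 to 1 is refused whole. A call with a gripper value outside its range is refused whole. The fingers move at their own pace and stop on an object; FORCE is the grip in N (left out, the last holds). Time passes only in rows, so rows that repeat a pose let the fingers close. It gives the time, the measured TCP pose, the force, the opening and the grip force at its end, in the units of the state.
- get_state(): the state, without advancing time (a new reading comes with each control period).
- get_image(name): name is "side" or "top"; returns the picture (384x512x3 uint8, red, green, blue); there is no depth.
- get_calibration(name): a dict with "fovy" (degrees; the focal length in pixels is half the picture's height over the tangent of half this angle, whatever the lens; pixels are square), "cx", "cy" (the principal point, pixels), "k1" (the pictures are not rectified: a ray, as slopes to the right and down, at radius r is drawn at 1 + k1 r^2 times it, then the intrinsics apply), "R" (3x3) and "t" (3): a world point X has camera coordinates R X + t. Camera axes: x right, y down, z forward; pixel columns grow to the right and rows downward; lengths in m; the calibration is good to about 2 mm. A picture is of the moment at which its call begins. get_calibration takes no time and is no camera call.
- close_job(): hands the job in; it is judged then, once.
The state is a dict: "time": time; "joint_positions": joint angles; "qd": joint speeds; "joint_torque": joint torques, N m; "position": TCP position; "tool_rot": TCP orientation; "ft_force": force on the tool from outside, world axes, zero at the start; "torque": the same for the moment, N m; "grip_width": opening from 0.0 (shut) to 1.0 (fully open); "grip_force": force on a finger pad.
Only numpy, scipy, OpenCV 4.12 (cv2) and the standard library are available. Lean on these libraries where they do the work, as an engineer would, in place of code of your own. Each camera call takes 0.05 s, during which the arm holds its last target. There are 200 camera calls.

## Task

Take the blue wedge by its upright tab, lay it flat on the grey fixture plate and push it, thin end first and squarely between the two front rest pads, under the free edge of the clamped white case front until that edge has just lifted about 5 mm off the pads (it then lies over the yellow band on the ramp), so that a part can be slipped in. Lift the case with the wedge only, keeping the gripper off it and never forcing the edge up to nearly a centimetre, and leave the lens, bracket, circuit boards and screwdriver where they are. Finish while still gripping the wedge in place, flat on the plate: do not let go.

Things in the scene. Friction and masses are not known exactly. Their poses are not given: they have to be found in the camera images.
- fixture: Grey fixture plate, fixed; place and yaw vary. 340 x 120 x 10 mm. Origin at table level, below the middle of the case front's free edge; z up; +x = push direction, from bare apron (plate spans x -120 to 220 mm) to the clamp (steel, red handle, 82 mm high, x 115 to 285, presses on the case at x 125). Two brass front pads 8 mm high at x 4 to 16, y 28 to 45 mm either side: 56 mm free between.
- case_front (a joint): White case front, 150 x 90 x 14 mm, black window and key holes. Tilt (rad) about a brass bar under the clamp, 125 mm from the free edge: 0 = lying on the pads; grows as the free edge rises (lift = 125 mm x tilt: 5 mm is 0.04). Clamp spring and weight press the free edge down with about 4 N.
- case_edge (a point): Middle of the lower free edge of the case front, 18 mm above the table and 8 mm above the plate while it lies on the pads; it rises with the case. Axes: x along the push, z up. The case lies over the fixture's x 0 to 150 mm.
- wedge_grip (a point): Grip point in the upright tab of the blue plastic wedge (0.14 kg, 105 x 32 mm, loose, flat on the table), 40 mm above its flat underside. +x points to the thin end, z up. Tab at the thick end: 20 mm wide (y), 30 mm long (x), centred on this point, its top 55 mm above the underside. The ramp starts 15 mm ahead, 18 mm high, and falls evenly over 75 mm to 2 mm at the tip.
- wedge_tip (a point): Middle of the wedge's thin end, at the underside: 90 mm ahead of and 40 mm below wedge_grip; same axes. A yellow band across the ramp covers 42 to 61 mm from the tip. The case edge meets the ramp with 28 mm of wedge under it and is 5 mm up with about 51 mm under it.
- wedge_mid (a point): The wedge's underside, halfway along its 105 mm length; axes as the wedge's.
- lens: Bystander: smoky brown lens, 80 x 34 x 5 mm, loose on the table; origin centre of the underside.
- foot_bracket: Bystander: silver aluminium foot bracket, 60 x 34 x 30 mm, loose on the table; origin centre of the underside.
- board_1: Bystander: lowest of three stacked green circuit boards, 75 x 110 mm, 11 mm high with its spacer feet; origin centre of the underside.
- board_2: Bystander: the middle board, as board_1.
- board_3: Bystander: the top board, as board_1; the stack is about 35 mm high.
- screwdriver: Bystander: screwdriver, 190 mm long, lying near the far edge of the table.

How it is judged:
By the outcome, as a careful person would: the job done as asked, in the order asked, and still so for the second after the job is handed in, while the arm keeps its last pose, push and grip.
It also fails if it takes over 35 s, if anything falls off the work surface, if the arm or the gripper's body presses on something with over 40 N, if the wrist force passes 120 N, or if a joint passes its speed limit or range.

## Working session

There is one attempt and no reset: what is moved stays moved. The work goes in short steps, Python scripts to look and compute and a shell command to move; the robot and the scene stay as the last step left them, time stands still between calls to the robot, and variables do not carry over. Pictures are saved under pics/ and viewed, at most 10 in all, crops included, and the job is handed in when it is done.

```bash
mkdir -p pics; cat > h.py <<'E'
import numpy as np, cv2
from bench import *
def K(n):
    c=get_calibration(n); f=192/np.tan(np.radians(c["fovy"])/2)
    return c,np.array([[f,0,c["cx"]],[0,f,c["cy"]],[0,0,1]]),np.array([c["k1"],0,0,0,0.])
def px2w(n,uv,z):
    c,k,d=K(n);R=np.array(c["R"]);t=np.array(c["t"])
    p=cv2.undistortPoints(np.array(uv,float).reshape(-1,1,2),k,d).reshape(-1,2)
    o=-R.T@t; r=np.c_[p,np.ones(len(p))]@R
    return o+r*((np.broadcast_to(z,len(p))-o[2])/r[:,2])[:,None]
def w2px(n,X):
    c,k,d=K(n);R=np.array(c["R"]);t=np.array(c["t"])
    return cv2.projectPoints(np.array(X,float).reshape(-1,1,3),cv2.Rodrigues(R)[0],t,k,d)[0].reshape(-1,2)
def snap(n,name,box=None,s=1):
    im=get_image(n)[:,:,::-1]
    cv2.imwrite(f"pics/{name}_raw.png",im)
    if box: im=im[box[1]:box[3],box[0]:box[2]]
    cv2.imwrite(f"pics/{name}.png",cv2.resize(im,None,fx=s,fy=s,interpolation=cv2.INTER_CUBIC))
E
python3 -c "
from h import *
snap('top','t0',None,1.5);snap('side','s0',None,1.5)
s=get_state();print(s['time'],s['position'],s['tool_rot'],s['ft_force'])
for n in('top','side'):c=get_calibration(n);print(n,c)"
```

```text
0.1 [ 0.28988603 -0.58114251  0.1834721 ] [-3.05621131e+00 -7.20193140e-01  8.01083355e-04] [-0.23009361 -0.81078606 -0.76628876]
top {'fovy': 47.185705637729754, 'cx': 255.74404407658818, 'cy': 185.00237671196493, 'k1': 0.0498868743520523, 'R': array([[ 0.01179563, -0.9998963 , -0.00826115],
       [-0.98506234, -0.01020043, -0.17189571],
       [ 0.17179362,  0.01016537, -0.98508051]]), 't': array([-0.10782394,  0.56488497,  1.13043955])}
side {'fovy': 42.58890478424666, 'cx': 255.5235694540185, 'cy': 189.2613497623915, 'k1': -0.16599120081691215, 'R': array([[ 0.97700729, -0.21319462, -0.00219379],
       [-0.15159896, -0.68742417, -0.71025754],
       [ 0.14991502,  0.69425937, -0.70393851]]), 't': array([-0.58182535,  0.06271608,  1.13353862])}
```

View pics/t0.png

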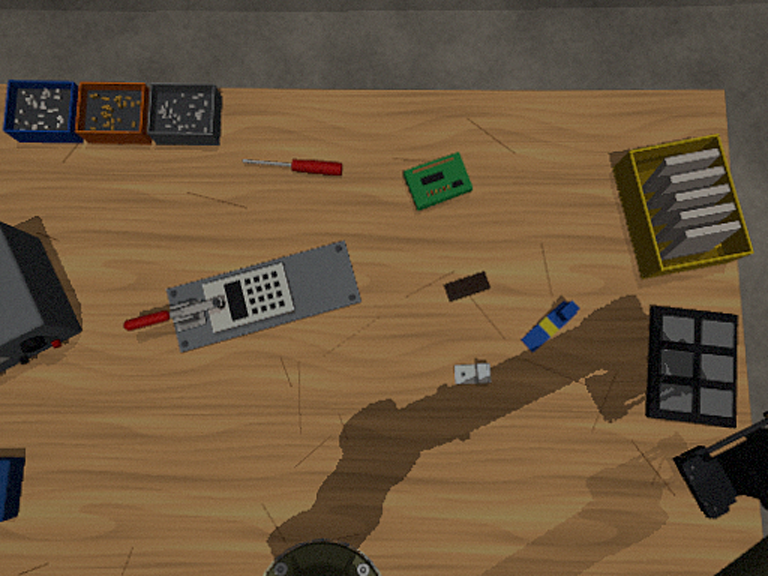

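View pics/s0.png

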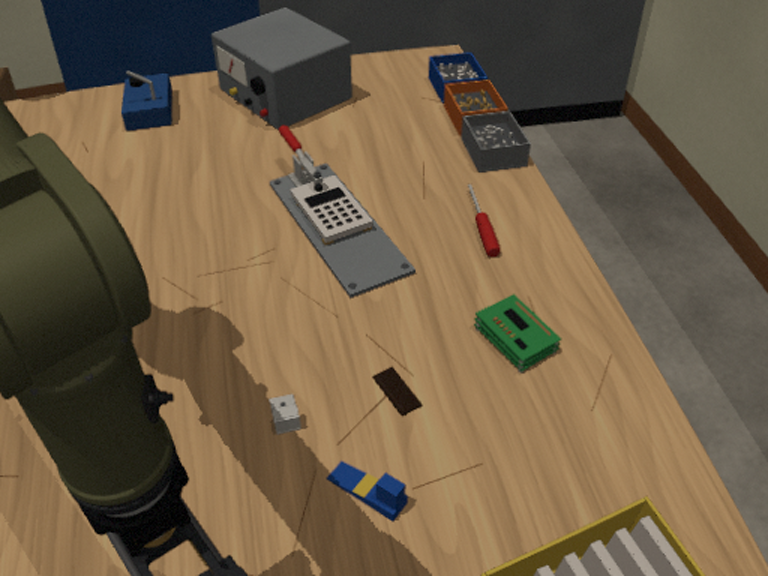

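The top view shows the wedge at about (550,325)/1.5 with its tab at upper right and its thin end at lower left. The fixture is at about (265,295)/1.5, apron on the right and clamp on the left. I'll enlarge both.

```bash
python3 -c "
from h import *
a=cv2.imread('pics/t0_raw.png');b=cv2.imread('pics/s0_raw.png')
f=lambda i,x,y,w,h,s:cv2.resize(i[y:y+h,x:x+w],None,fx=s,fy=s,interpolation=cv2.INTER_CUBIC)
A=f(a,105,150,145,90,5.5) 
W=f(a,340,190,50,50,6);S=f(b,210,300,70,50,6)
cv2.imwrite('pics/fix.png',A[:, :797]); cv2.imwrite('pics/wed.png',np.hstack([W,S]))
"
```

```text
(no output)
```

View pics/fix.png

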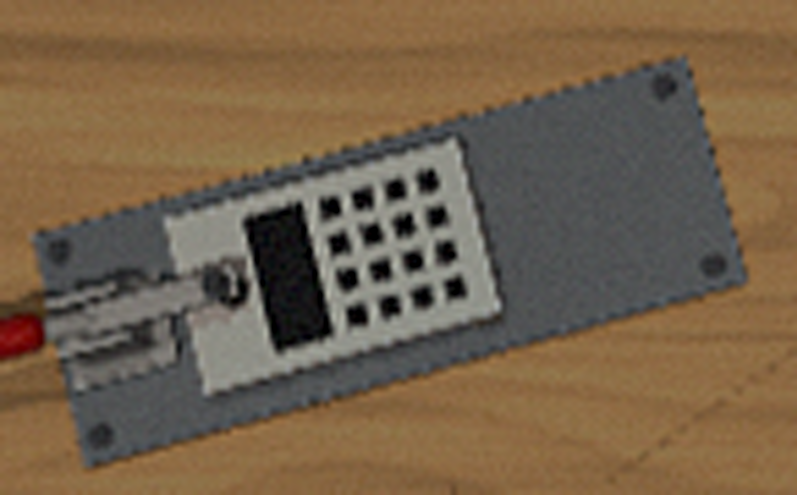

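View pics/wed.png

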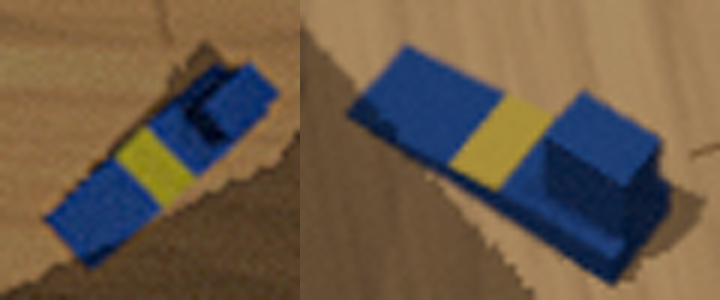

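The fixture crop gives the plate corners and the case corners. The wedge crop gives the tip and tab corners in both cameras. Next step: fit planar poses by reprojection.

```bash
cat > fit.py <<'E'
from h import *
from scipy.optimize import least_squares
def fit(obs,x0):  # obs: list (cam, model Nx3 , px Nx2)
    def P(p,M):
        c,s=np.cos(p[2]),np.sin(p[2]);M=np.array(M,float)
        return np.c_[p[0]+c*M[:,0]-s*M[:,1],p[1]+s*M[:,0]+c*M[:,1],M[:,2]]
    f=lambda p:np.concatenate([(w2px(n,P(p,M))-px).ravel() for n,M,px in obs])
    r=least_squares(f,x0,loss='soft_l1',x_scale=[.01,.01,.05]);return r.x,f(r.x).reshape(-1,2)
def cr(l,s,o): return (np.array(l,float)+.5)/s-.5+np.array(o)
E
python3 -c "
from fit import *
pl=[[.22,-.06,.01],[-.12,-.06,.01],[-.12,.06,.01],[.22,.06,.01]]
# +x fixture ~ world +y ; fixture +y = world -x (down in image)
plp=cr([(36,232),(688,57),(747,282),(90,466)],5.5,(105,150))
cs=[[.15,-.045,.032],[0,-.045,.032],[0,.045,.032],[.15,.045,.032]]
csp=cr([(166,217),(459,138),(500,310),(207,394)],5.5,(105,150))
print(px2w('top',plp,.01).round(4).tolist()); print(px2w('top',csp,.032).round(4).tolist())
p,r=fit([('top',pl,plp),('top',cs,csp)],[.55,.1,1.8]);print('fix',p,r.round(1).tolist())
tb=[[-.015,-.01,.055],[-.015,.01,.055],[.015,-.01,.055],[.015,.01,.055]]
tp=[[.09,-.016,.002],[.09,.016,.002]]
T=cr([(248,62),(279,93)],6,(340,190));TP=cr([(45,218),(92,268)],6,(340,190))
S=cr([(660,140),(627,186),(584,92),(548,138)],6,(210-50,300));SP=cr([(404,45),(348,115)],6,(160,300))
S2=cr([(284,92-0)],6,(0,0))
for sw in (0,):
  q,r=fit([('top',tb[:2],T),('top',tp,TP),('side',tb,S[[0,1,2,3]]),('side',tp,SP)],[.5,-.25,2.2]);print('wedge',q,r.round(1).tolist())
q,r=fit([('top',tb[:2],T),('top',tp,TP)],q);print('wt',q,r.round(1).tolist())
"
```

```text
[[0.5497, 0.2971, 0.01], [0.6432, -0.0274, 0.01], [0.528, -0.0595, 0.01], [0.4333, 0.2625, 0.01]]
[[0.5544, 0.2265, 0.032], [0.5956, 0.0838, 0.032], [0.5099, 0.0604, 0.032], [0.4673, 0.2014, 0.032]]
fix [0.55260797 0.07057017 1.85322804] [[-0.5, 0.3], [0.2, -0.2], [0.7, -0.2], [-1.0, -0.1], [-0.3, 0.1], [0.3, -0.1], [0.9, 0.2], [-0.3, -0.1]]
wedge [ 0.51153365 -0.42746772  2.31278738] [[-0.0, -0.2], [0.2, 0.2], [-0.6, 0.3], [-0.2, 0.7], [0.9, -0.0], [0.1, 0.4], [-0.0, -0.3], [-0.4, -0.1], [0.5, 0.2], [-0.2, 0.1]]
wt [ 0.51222146 -0.4278668   2.31369136] [[0.1, -0.5], [0.4, -0.0], [-0.5, 0.0], [-0.1, 0.5]]
```

Wedge grip is at (0.512, −0.428) with yaw 2.313; fixture is at (0.553, 0.071) with yaw 1.853. The grasp needs a turn of +1.85 rad, and the later placing a turn of −0.46. Joint 7 stays in range that way.

```bash
python3 -m crank '[[0.6,0.16,0.12,0,0.029],[0.6,0.32,0.24,0,0.058],[0.6,0.48,0.36,0,0.087],[0.6,0.64,0.48,0,0.116],[0.6,0.8,0.6,0,0.145]]' 30 && python3 -m crank '[[0.6,0.1,0.05,-0.05,0.029],[0.6,0.2,0.1,-0.1,0.058],[0.6,0.31,0.168,-0.15,0.087],[0.6,0.31,0.168,-0.2,0.116],[0.6,0.31,0.168,-0.25,0.149]]'
python3 -c "
from fit import *
from scipy.spatial.transform import Rotation as Ro
s=get_state();R=Ro.from_rotvec(s['tool_rot']).as_matrix();print(s['time'],s['position'],R.round(3).tolist(),s['joint_positions'],s['grip_width'])
print('y yaw',np.arctan2(R[1,1],R[0,1]),'want',2.313+np.pi/2-2*np.pi, 2.313-np.pi/2)
snap('side','s1',(180,200,330,350),4)"
```

```text
time: 0.72
position: [0.4509, -0.4606, 0.184]
tool_rot: [-2.423, -1.999, 0.0]
ft_force: [0.3, 0.1, -0.3]
grip_width: 0.615
grip_force: 0.0
time: 1.35
position: [0.5123, -0.4274, 0.1334]
tool_rot: [-1.287, -2.865, -0.001]
ft_force: [0.2, 0.9, 0.4]
grip_width: 0.604
grip_force: 0.0
1.35 [ 0.51225251 -0.42737816  0.1334166 ] [[-0.664, 0.747, -0.001], [0.747, 0.664, 0.001], [0.001, -0.0, -1.0]] [ 0.98707186  0.41914201 -0.44073136  1.45769731  0.18061531  1.30618905
  1.25896426] 0.6040099724953663
y yaw 0.7266301868763411 want -2.3993889803846895 0.7422036732051036
```

View pics/s1.png

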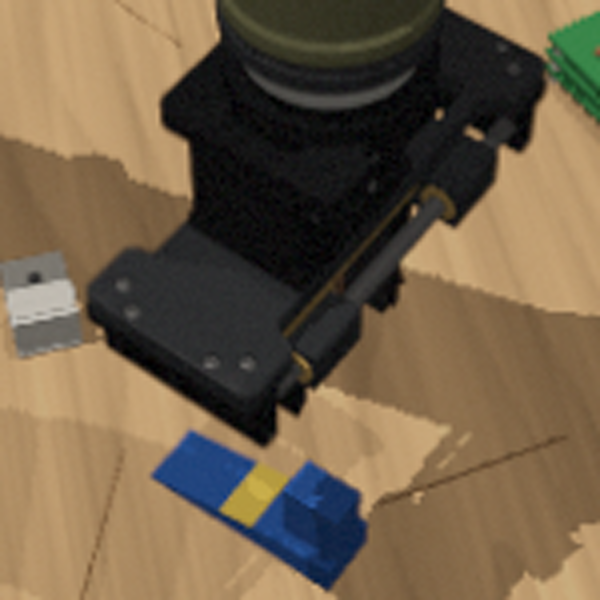

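The wedge hasn't moved and the gripper is over the tab, clear of the bracket. Next I descend 110 mm and close.

```bash
python3 -m crank '[[0.6,0,0,-0.15,0.0025],[0.6,0,0,-0.3,0.0025],[0.6,0,0,-0.45,0.0025],[0.6,0,0,-0.55,0.0025],[0.6,0,0,-0.555,0.0025]]' 40 && python3 -m crank '[[0,0,0,0,0],[0,0,0,0,0],[0,0,0,0,0],[0,0,0,0,0],[0,0,0,0,0]]' 40;  python3 -m crank '[[0,0,0,0.05,0],[0,0,0,0.15,0],[0,0,0,0.25,0],[0,0,0,0.25,0]]' 40
python3 -c "
from h import *
snap('side','s2',(180,250,330,390),5);print(get_state()['time'])"
```

```text
time: 2.02
position: [0.5111, -0.4273, 0.0217]
tool_rot: [-1.275, -2.868, -0.002]
ft_force: [0.8, 0.5, -0.5]
grip_width: 0.599
grip_force: 0.0
time: 2.65
position: [0.5122, -0.4281, 0.0237]
tool_rot: [1.275, 2.871, -0.0]
ft_force: [1.1, 0.0, -0.7]
grip_width: 0.119
grip_force: 0.0
time: 3.15
position: [0.514, -0.4294, 0.077]
tool_rot: [1.273, 2.866, -0.003]
ft_force: [0.6, -0.1, 0.3]
grip_width: 0.006
grip_force: 0.0
3.2
```

View pics/s2.png

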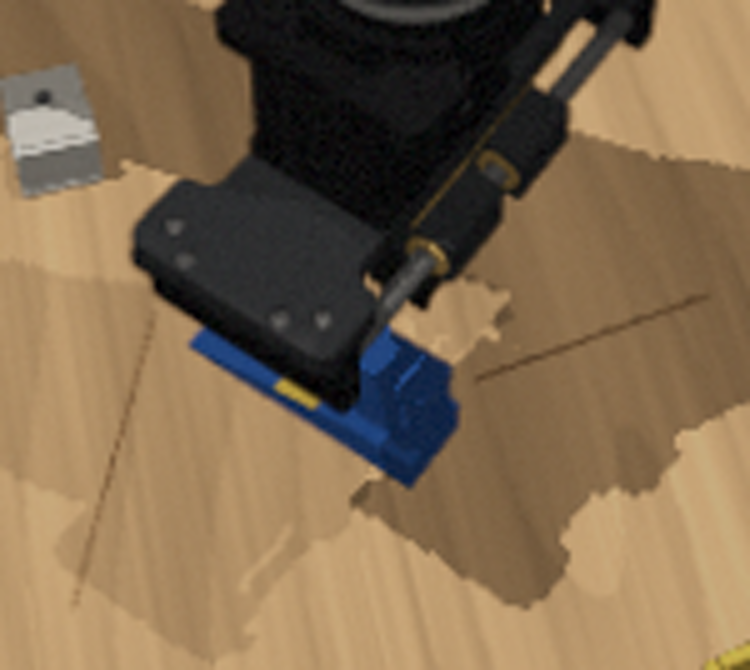

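The fingers shut fully and the wedge stayed put, at the same pixels as before, so the grasp missed. I'll check where the fingers are against the stated TCP.

```bash
python3 -c "
from h import *
from scipy.spatial.transform import Rotation as Ro
s=get_state();R=Ro.from_rotvec(s['tool_rot']).as_matrix();p=s['position'];print(p,R.round(2).tolist(),s['joint_positions'])
get=lambda n:cv2.resize(get_image(n)[:,:,::-1],None,fx=1,fy=1)
out=[]
for n,b in(('side',(180,230,300,350)),('top',(330,160,430,260))):
  im=get_image(n)[:,:,::-1][b[1]:b[3],b[0]:b[2]];k=400/(b[2]-b[0]);im=cv2.resize(im,(400,400),interpolation=cv2.INTER_CUBIC)
  im=np.clip(im.astype(float)*2,0,255).astype(np.uint8)
  c,sn=np.cos(2.313),np.sin(2.313)
  tab=[[.5117+c*x-sn*y,-.4276+sn*x+c*y,.055] for x,y in((-.015,-.01),(.015,-.01),(.015,.01),(-.015,.01))]
  for X,col in [(p,(0,0,255)),(p-R[:,2]*.07,(0,255,0)),(p-R[:,2]*.07+R[:,1]*.095,(255,255,0)),(p-R[:,2]*.07-R[:,1]*.095,(255,255,0))]+[(t,(255,0,255)) for t in tab]:
    u=(w2px(n,[X])[0]-b[:2]+.5)*k;cv2.circle(im,tuple(int(v) for v in u),4,col,1)
  out.append(im)
cv2.imwrite('pics/chk.png',np.hstack(out))"
```

```text
[ 0.5130619  -0.42870061  0.07528675] [[-0.67, 0.74, 0.0], [0.74, 0.67, -0.0], [-0.0, 0.0, -1.0]] [ 0.98474943  0.46092795 -0.43413014  1.5220923   0.20252276  1.20018123
  1.2526262 ]
```

View pics/chk.png

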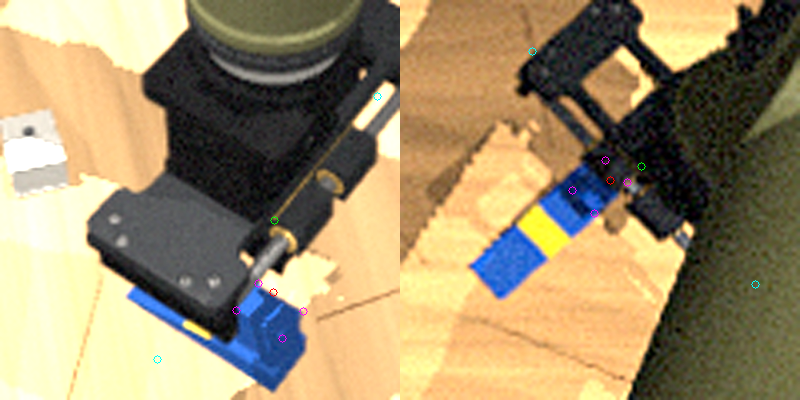

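The wedge hasn't moved and still matches the projected magenta corners. The body hides the fingers from this angle, so I'll move them into the open and look.

```bash
python3 -m crank '[[0.6,0,0.05,0.2,-0.02],[0.6,0,0.25,0.35,-0.045],[0.6,0,0.5,0.4,-0.07],[0.6,0,0.75,0.4,-0.095],[0.6,0,1,0.4,-0.118]]' 40
python3 -m crank '[[0.6,0,0,0,0],[0.6,0,0,0,0]]' 40
python3 -c "
from h import *
from scipy.spatial.transform import Rotation as Ro
out=[]
s=get_state();R=Ro.from_rotvec(s['tool_rot']).as_matrix();p=s['position'];print(p,R.round(2).tolist(),s['grip_width'],s['ft_force'])
for n in('side','top'):
  im=get_image(n)[:,:,::-1];u=w2px(n,[p])[0];x,y=[int(np.clip(v-60,0,m)) for v,m in zip(u,(392,264))]
  im=cv2.resize(im[y:y+120,x:x+120],(400,400),interpolation=cv2.INTER_CUBIC);im=np.clip(im*2.5,0,255).astype(np.uint8)
  w=.3*0+.0435*s['grip_width']
  for X,col in [(p,(0,0,255)),(p+R[:,1]*w,(255,0,255)),(p-R[:,1]*w,(255,0,255)),(p-R[:,2]*.07,(0,255,0)),(p-R[:,2]*.2,(0,255,255))]:
    q=(w2px(n,[X])[0]-(x,y)+.5)*400/120;cv2.circle(im,tuple(int(v) for v in q),4,col,1)
  out.append(im)
cv2.imwrite('pics/chk2.png',np.hstack(out))"
```

```text
time: 3.92
position: [0.5116, -0.2263, 0.1528]
tool_rot: [-2.233, -2.208, 0.0]
ft_force: [0.5, -0.1, 0.1]
grip_width: 0.487
grip_force: 0.0
time: 4.18
position: [0.5117, -0.2285, 0.153]
tool_rot: [-2.227, -2.215, 0.002]
ft_force: [-0.5, -0.3, -0.2]
grip_width: 0.59
grip_force: 0.0
[ 0.51167708 -0.22853641  0.1529541 ] [[0.01, 1.0, -0.0], [1.0, -0.01, -0.0], [-0.0, -0.0, -1.0]] 0.5902631379028876 [-0.5486723  -0.33650761 -0.2191413 ]
```

View pics/chk2.png

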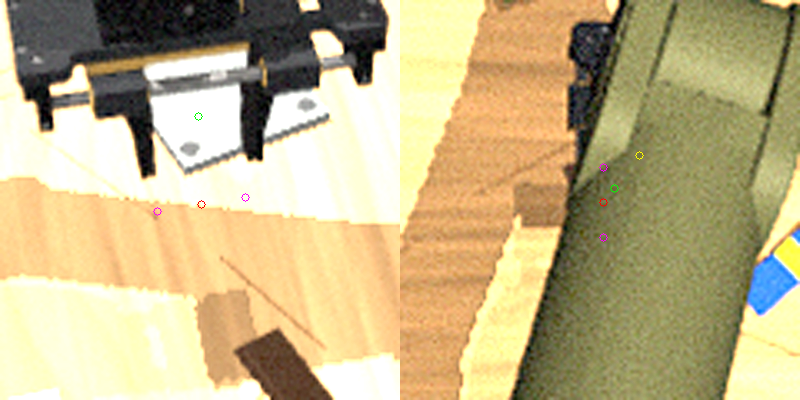

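The side view shows fingertips at about (148,175) and (255,158). The stated TCP projects at (201,204), about 11 raw px lower. So the real tips are either roughly 30 mm higher or offset horizontally. A gentle touch on bare table will tell which.

```bash
python3 -m crank '[[0.6,0,0,-0.2,0],[0.6,0,0,-0.4,0],[0.6,0,0,-0.6,0],[0.6,0,0,-0.68,0],[0.6,0,0,-0.68,0]]' ; python3 -m crank '[[0.6,0,0,-0.02,0],[0.6,0,0,-0.04,0],[0.6,0,0,-0.05,0],[0.6,0,0,-0.06,0],[0.6,0,0,-0.06,0]]'
python3 -c "
from h import *
s=get_state();p=s['position'];print(p,s['ft_force'],w2px('side',[p]))
n='side';im=get_image(n)[:,:,::-1];u=w2px(n,[p])[0];x,y=[int(v-60) for v in u]
cv2.imwrite('pics/s3raw.png',im);print(x,y)"
```

```text
time: 4.9
position: [0.5114, -0.2285, 0.0166]
tool_rot: [-2.228, -2.212, 0.001]
ft_force: [0.1, 0.3, 0.2]
grip_width: 0.6
grip_force: 0.0
time: 5.52
position: [0.5121, -0.228, 0.0055]
tool_rot: [-2.228, -2.215, 0.0]
ft_force: [-0.5, -1.0, -0.4]
grip_width: 0.597
grip_force: 0.0
[ 0.51212767 -0.22799498  0.00545372] [-0.52695275 -0.98153624 -0.39741287] [[240.11970962 253.88637824]]
180 193
```

Still no contact at a reading of 5 mm. I'll continue down in small steps.

```bash
python3 -m crank '[[0.6,0,0,-0.015,0],[0.6,0,0,-0.025,0],[0.6,0,0,-0.03,0],[0.6,0,0,-0.035,0],[0.6,0,0,-0.035,0]]'; python3 -m crank '[[0.6,0,0,-0.01,0],[0.6,0,0,-0.015,0],[0.6,0,0,-0.02,0],[0.6,0,0,-0.025,0],[0.6,0,0,-0.025,0]]' 
```

```text
time: 6.2
position: [0.5121, -0.228, -0.0016]
tool_rot: [-2.228, -2.214, 0.0]
ft_force: [0.4, 0.4, 0.3]
grip_width: 0.6
grip_force: 0.0
time: 6.82
position: [0.5121, -0.228, -0.0066]
tool_rot: [-2.228, -2.214, 0.0]
ft_force: [0.4, -0.3, -0.4]
grip_width: 0.596
grip_force: 0.0
```

There is no contact below zero, so the tips sit higher than the stated TCP. I'll compute the height offset from the picture, then confirm it by touch.

```bash
python3 -c "
from h import *
p=np.array([.51168,-.22854,.15295])
for h in(0,.02,.03,.035,.04):print(h,((w2px('side',[p+[0,0,h]])-w2px('side',[p]))*3.333).round(1))"
python3 -m crank '[[0.6,0,0,-0.02,0],[0.6,0,0,-0.03,0],[0.6,0,0,-0.04,0],[0.6,0,0,-0.045,0],[0.6,0,0,-0.05,0]]'
```

```text
0 [[0. 0.]]
0.02 [[ -1.  -24.2]]
0.03 [[ -1.5 -36.6]]
0.035 [[ -1.7 -42.8]]
0.04 [[ -2.  -49.1]]
time: 7.45
position: [0.5122, -0.2281, -0.0166]
tool_rot: [2.228, 2.214, 0.0]
ft_force: [0.1, -0.2, -0.5]
grip_width: 0.604
grip_force: 0.0
```

```bash
python3 -m crank '[[0.6,0,0,-0.01,0],[0.6,0,0,-0.02,0],[0.6,0,0,-0.03,0],[0.6,0,0,-0.035,0],[0.6,0,0,-0.04,0]]'; python3 -m crank '[[0.6,0,0,-0.005,0],[0.6,0,0,-0.01,0],[0.6,0,0,-0.015,0],[0.6,0,0,-0.02,0],[0.6,0,0,-0.02,0]]'
```

```text
time: 8.07
position: [0.5122, -0.2281, -0.0246]
tool_rot: [2.228, 2.214, 0.0]
ft_force: [0.5, 0.2, 0.4]
grip_width: 0.599
grip_force: 0.0
time: 8.7
position: [0.5121, -0.228, -0.0286]
tool_rot: [-2.228, -2.214, 0.0]
ft_force: [-0.1, 0.0, -0.2]
grip_width: 0.598
grip_force: 0.0
```

```bash
python3 -m crank '[[0.6,0,0,-0.005,0],[0.6,0,0,-0.01,0],[0.6,0,0,-0.015,0],[0.6,0,0,-0.02,0]]'; python3 -m crank '[[0.6,0,0,-0.005,0],[0.6,0,0,-0.01,0],[0.6,0,0,-0.015,0]]'
```

```text
time: 9.2
position: [0.5122, -0.2281, -0.0326]
tool_rot: [2.228, 2.214, 0.0]
ft_force: [-0.3, -0.3, 0.4]
grip_width: 0.597
grip_force: 0.1
time: 9.57
position: [0.5123, -0.2282, -0.0329]
tool_rot: [2.228, 2.214, -0.002]
ft_force: [-9.6, 3.9, 23.9]
grip_width: 0.599
grip_force: 12.2
```

Contact came at a reading of −33 mm, so the real fingertips sit about 33 mm above the reported TCP. Sideways they look right. The first grasp simply closed above the tab. I'll go back and descend to a reading of −0.011, which puts the real tips at 22 mm.

```bash
python3 -m crank '[[0.6,0,0,0.25,0],[0.6,0,-0.2,0.5,0.029],[0.6,0,-0.48,0.5,0.059],[0.6,0,-0.75,0.5,0.089],[0.6,0,-0.995,0.5,0.1185]]' 40; python3 -m crank '[[0.6,0,0,0,0],[0.6,0,0,-0.15,0],[0.6,0,0,-0.3,0],[0.6,0,0,-0.375,0],[0.6,0,0,-0.375,0]]' 40
python3 -c "
from h import *
from scipy.spatial.transform import Rotation as Ro
s=get_state();R=Ro.from_rotvec(s['tool_rot']).as_matrix();print(s['time'],s['position'],np.arctan2(R[1,1],R[0,1]),s['ft_force'])"
```

```text
time: 10.2
position: [0.5118, -0.4293, 0.0647]
tool_rot: [1.262, 2.876, -0.001]
ft_force: [1.2, 0.0, 0.1]
grip_width: 0.599
grip_force: 0.0
time: 10.82
position: [0.5117, -0.4258, -0.0116]
tool_rot: [-1.269, -2.872, -0.002]
ft_force: [0.1, -0.3, 0.2]
grip_width: 0.6
grip_force: 0.0
10.825 [ 0.51168832 -0.42583912 -0.01155023] 0.7386248179571439 [ 0.05906919 -0.34249377  0.24714632]
```

```bash
python3 -m crank '[[0,0,0,0,0],[0,0,0,0,0],[0,0,0,0,0],[0,0,0,0,0],[0,0,0,0,0]]' 45; python3 -m crank '[[0,0,0,0,0],[0,0,0,0,0]]' 45
```

```text
time: 11.45
position: [0.5123, -0.4273, -0.0101]
tool_rot: [1.27, 2.873, -0.0]
ft_force: [-0.0, 0.6, 1.4]
grip_width: 0.226
grip_force: 45.0
time: 11.7
position: [0.5123, -0.4273, -0.0101]
tool_rot: [1.27, 2.873, -0.0]
ft_force: [-1.2, -0.8, 3.2]
grip_width: 0.224
grip_force: 45.0
```

The wedge is gripped: 19.7 mm opening at 45 N. Next I lift 60 mm, carry it over the apron and turn by −0.073 turns.

```bash
python3 -m crank '[[0,0,0,0.15,0],[0,0,0,0.3,0],[0,0.04,0.2,0.35,-0.02],[0,0.1,0.5,0.35,-0.045],[0,0.16,0.8,0.35,-0.073]]' 45; python3 -m crank '[[0,0.04,0.25,0,0],[0,0.08,0.5,0,0],[0,0.12,0.8,0,0],[0,0.183,1,0,0],[0,0.183,1,0,0]]' 45;  python3 -m crank '[[0,0,0.1,0,0],[0,0,0.2,0,0],[0,0,0.2,0,0],[0,0,0.2,0,0]]' 45
python3 -c "
from h import *
from scipy.spatial.transform import Rotation as Ro
s=get_state();R=Ro.from_rotvec(s['tool_rot']).as_matrix();p=s['position'];print(s['time'],p,np.arctan2(R[1,1],R[0,1]),'want',1.8532-np.pi/2,s['ft_force'],s['grip_width'])
snap('top','t4');snap('side','s4')
f=lambda n,c,w,k:cv2.resize(cv2.imread(f'pics/{n}_raw.png')[c[1]:c[1]+w,c[0]:c[0]+w],None,fx=k,fy=k,interpolation=cv2.INTER_CUBIC)
q=p+[0,0,.03];us=w2px('side',[q])[0];ut=w2px('top',[q])[0];a=(int(us[0])-60,int(us[1])-50);b=(int(ut[0])-60,int(ut[1])-50);print(a,b)
cv2.imwrite('pics/v4.png',np.clip(np.hstack([f('s4',a,100,4),f('t4',b,100,4)])*1.6,0,255).astype(np.uint8))"
```

```text
time: 12.32
position: [0.5439, -0.2653, 0.0589]
tool_rot: [-1.898, -2.503, -0.001]
ft_force: [2.0, -0.3, -1.5]
grip_width: 0.225
grip_force: 45.0
time: 12.95
position: [0.5811, -0.0611, 0.0591]
tool_rot: [-1.879, -2.516, -0.004]
ft_force: [0.2, -0.5, -1.5]
grip_width: 0.228
grip_force: 45.0
time: 13.45
position: [0.5807, -0.0278, 0.0594]
tool_rot: [1.89, 2.509, -0.001]
ft_force: [0.6, 0.0, -2.4]
grip_width: 0.228
grip_force: 45.0
13.45 [ 0.58072955 -0.02783117  0.05943435] 0.27916793302506054 want 0.2824036732051034 [ 0.58649207  0.03291481 -2.41682292] 0.22839713934955272
(191, 109) (167, 126)
```

View pics/v4.png

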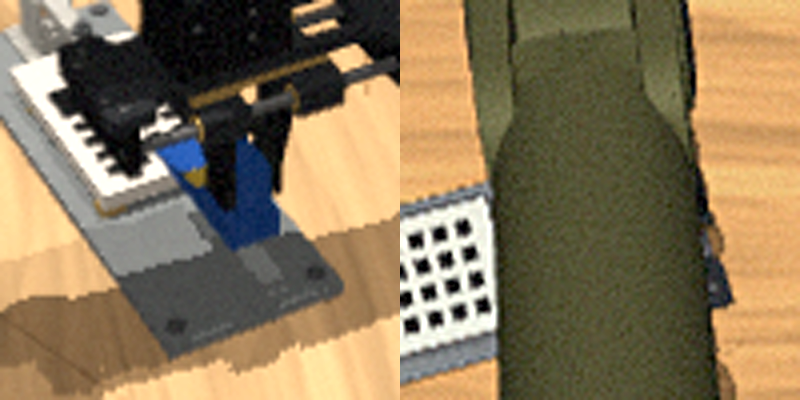

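The wedge is held straight over the apron. The rear bottom corners sit at about (235,250) and (280,237) in the left crop. I'll compare them with the prediction and get the exact shift along the fixture axis.

```bash
python3 -c "
from h import *
c,s=-.2788,.9603
p=np.array([.5807,-.0278]);y=1.850
W=lambda x,yy,z:[p[0]+np.cos(y)*x-np.sin(y)*yy,p[1]+np.sin(y)*x+np.cos(y)*yy,z]
for yy in(.016,-.016):print(((w2px('side',[W(-.015,yy,.0695)])[0]-(191,109)+.5)*4).round(1))
print(px2w('side',(np.array([[235,250],[280,237]])+.5)/4-.5+np.array([191,109]),.0695), W(-.015,.016,0),W(-.015,-.016,0))
d=p-[.5526,.0706];print('fix coords',d@[c,s],d@[-s,c])"
```

```text
[232.9 252.2]
[281.5 234.5]
[[ 0.57118606 -0.04554043  0.0695    ]
 [ 0.5990471  -0.04025212  0.0695    ]] [np.float64(0.5694534504547629), np.float64(-0.046628571993821706), 0] [np.float64(0.6002142569499725), np.float64(-0.037809684095437286), 0]
fix coords -0.1023278 0.00044948999999998296
```

Agreement is within about 1 mm: grip point at fixture x = −102 mm, y ≈ 0. Next I lower it 59.5 mm onto the plate, slowing near contact.

```bash
python3 -m crank '[[0,0,0,-0.1,0.0005],[0,0,0,-0.2,0.0005],[0,0,0,-0.26,0.0005],[0,0,0,-0.28,0.0005],[0,0,0,-0.285,0.0005]]' 45; python3 -m crank '[[0,0,0,-0.005,0],[0,0,0,-0.0075,0],[0,0,0,-0.01,0],[0,0,0,-0.01,0]]' 45
```

```text
time: 14.18
position: [0.5808, -0.0269, 0.0023]
tool_rot: [-1.886, -2.512, -0.0]
ft_force: [0.4, -0.2, -2.5]
grip_width: 0.229
grip_force: 45.0
time: 14.68
position: [0.5809, -0.0271, 0.0006]
tool_rot: [1.886, 2.512, 0.0]
ft_force: [-0.5, 0.0, -2.7]
grip_width: 0.226
grip_force: 45.0
```

```bash
python3 -m crank '[[0,0,0,-0.0025,0],[0,0,0,-0.005,0],[0,0,0,-0.005,0]]' 45; python3 -m crank '[[0,0,0,-0.0025,0],[0,0,0,-0.0025,0]]' 45
```

```text
time: 15.05
position: [0.5808, -0.0271, -0.0001]
tool_rot: [1.886, 2.512, -0.0]
ft_force: [-1.8, -0.7, 1.6]
grip_width: 0.228
grip_force: 45.0
time: 15.3
position: [0.5809, -0.0271, -0.0002]
tool_rot: [1.886, 2.512, -0.0]
ft_force: [-2.9, -1.0, 6.2]
grip_width: 0.224
grip_force: 45.0
```

It's flat on the plate with about 8 N pressing down. Now I push along (−0.279, 0.960): first 32 mm, to just short of contact, then small steps.

```bash
python3 -m crank '[[0,-0.009,0.031,0,0],[0,-0.018,0.062,0,0],[0,-0.027,0.093,0,0],[0,-0.036,0.124,0,0],[0,-0.0445,0.154,0,0]]' 45; python3 -m crank '[[0,-0.0028,0.0096,0,0],[0,-0.0028,0.0096,0,0]]' 45; python3 -m crank '[[0,-0.0042,0.0144,0,0],[0,-0.0042,0.0144,0,0]]' 45; python3 -m crank '[[0,-0.0042,0.0144,0,0],[0,-0.0042,0.0144,0,0]]' 45; python3 -m crank '[[0,-0.0042,0.0144,0,0],[0,-0.0042,0.0144,0,0]]' 45
```

```text
time: 15.92
position: [0.5731, 0.0032, -0.0002]
tool_rot: [1.885, 2.51, 0.001]
ft_force: [1.7, -5.6, 4.5]
grip_width: 0.23
grip_force: 45.0
time: 16.18
position: [0.5724, 0.0057, -0.0002]
tool_rot: [1.885, 2.511, 0.001]
ft_force: [0.3, -3.1, 6.1]
grip_width: 0.229
grip_force: 45.0
time: 16.42
position: [0.5716, 0.0083, -0.0002]
tool_rot: [1.885, 2.51, 0.001]
ft_force: [1.4, -3.8, 6.1]
grip_width: 0.225
grip_force: 45.0
time: 16.68
position: [0.5707, 0.0112, -0.0002]
tool_rot: [1.885, 2.51, 0.001]
ft_force: [1.0, -4.2, 5.8]
grip_width: 0.226
grip_force: 45.0
time: 16.92
position: [0.5701, 0.0136, -0.0001]
tool_rot: [1.885, 2.51, 0.001]
ft_force: [1.4, -4.7, 5.9]
grip_width: 0.225
grip_force: 45.0
```

```bash
for i in 1 ; do :; done; python3 -m crank '[[0,-0.0042,0.0144,0,0],[0,-0.0042,0.0144,0,0]]' 45; python3 -m crank '[[0,-0.0042,0.0144,0,0],[0,-0.0042,0.0144,0,0]]' 45; python3 -m crank '[[0,-0.0042,0.0144,0,0],[0,-0.0042,0.0144,0,0]]' 45;  python3 -m crank '[[0,-0.0042,0.0144,0,0],[0,-0.0042,0.0144,0,0]]' 45
```

```text
time: 17.18
position: [0.5697, 0.0145, -0.0001]
tool_rot: [1.885, 2.507, -0.001]
ft_force: [3.2, -8.0, 4.7]
grip_width: 0.224
grip_force: 45.0
time: 17.42
position: [0.569, 0.0167, -0.0001]
tool_rot: [1.886, 2.506, -0.002]
ft_force: [2.8, -8.8, 5.3]
grip_width: 0.228
grip_force: 45.0
time: 17.68
position: [0.5682, 0.0195, -0.0001]
tool_rot: [1.886, 2.506, -0.002]
ft_force: [2.7, -8.7, 5.0]
grip_width: 0.224
grip_force: 45.0
time: 17.92
position: [0.5674, 0.0223, -0.0001]
tool_rot: [1.886, 2.506, -0.002]
ft_force: [2.6, -9.2, 4.8]
grip_width: 0.226
grip_force: 45.0
```

Contact shows as a force rise at y ≈ 0.014, where 28 mm is under. The 5 mm lift is 23 mm further along the push, near y ≈ 0.035. I'll push to about 0.033, then look.

```bash
python3 -m crank '[[0,-0.0042,0.0144,0,0],[0,-0.0084,0.0288,0,0],[0,-0.0126,0.0432,0,0],[0,-0.0157,0.054,0,0],[0,-0.0157,0.054,0,0]]' 45
python3 -c "
from h import *
s=get_state();p=s['position'];print(s['time'],p)
snap('side','s5');im=cv2.imread('pics/s5_raw.png');u=w2px('side',[[.5526,.0706,.018]])[0];x,y=int(u[0])-65,int(u[1])-40;print(x,y,u)
cv2.imwrite('pics/v5.png',np.clip(cv2.resize(im[y:y+85,x:x+110],None,fx=7,fy=7,interpolation=cv2.INTER_CUBIC)*1.7,0,255).astype(np.uint8))"
```

```text
time: 18.55
position: [0.5642, 0.0327, -0.0002]
tool_rot: [1.886, 2.506, -0.002]
ft_force: [3.6, -10.2, 5.1]
grip_width: 0.228
grip_force: 45.0
18.55 [ 5.64248408e-01  3.27075712e-02 -1.67799481e-04]
168 116 [233.12517939 156.90460177]
```

View pics/v5.png

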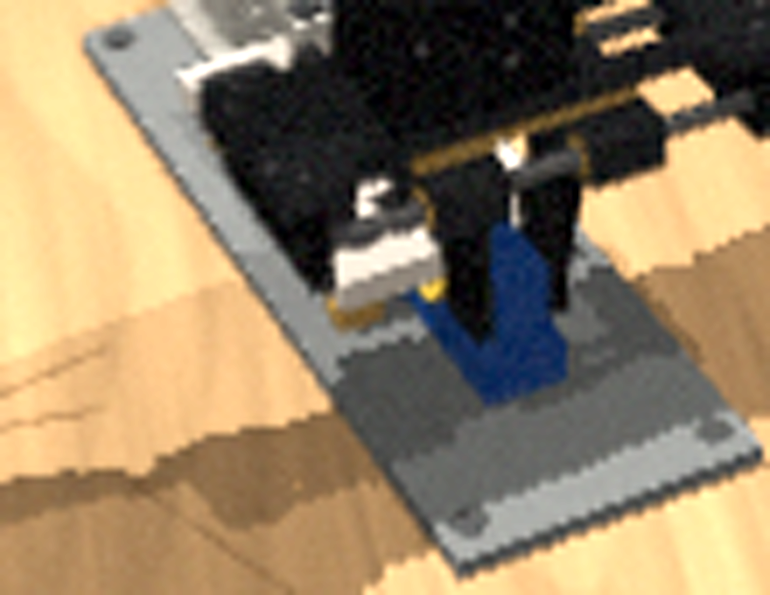

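The case edge overlies the front part of the yellow band, and some yellow is still visible at (430,290). The wedge's rear bottom corners are at about (487,403) and (567,375). I'll calculate the insertion depth from those.

```bash
python3 -c "
from h import *
c,s=-.2788,.9603;o=np.array([.5526,.0706])
F=lambda x,y,z:[o[0]+c*x-s*y,o[1]+s*x+c*y,z]
pp=lambda X:((w2px('side',[X])[0]-(168,116)+.5)*7-.5).round(0)
def inv(uv,z):
  X=px2w('side',[(np.array(uv)+.5)/7-.5+np.array([168,116])],z)[0][:2]-o;return (X@[c,s]*1e3).round(1),(X@[-s,c]*1e3).round(1)
print('rear',inv((487,403),.01),inv((567,375),.01))
print('yellow rear L',inv((422,303),.0255),'plate corners',inv((460,565),.01),inv((762,452),.01),inv((87,38),.01))
for z in(.018,.021,.023,.025):print('case low corner',z,inv((342,305),z),'top',inv((337,250),z+.014))
p=np.array([.5642,.0327])-o;print('grip',p@[c,s],p@[-s,c])
for L in(0,4,5,6):print(L,pp(F(0,.045,.018+L/1e3)),pp(F(0,.045,.032+L/1e3)))
a=cv2.imread('pics/s5_raw.png')[116:201,168:278].astype(int)
y=(a[:,:,2]>100)&(a[:,:,1]>85)&(a[:,:,0]<60);print(np.c_[np.nonzero(y)[::-1]][:40].tolist())
"
```

```text
rear (np.float64(-51.3), np.float64(14.9)) (np.float64(-51.9), np.float64(-16.9))
yellow rear L (np.float64(-8.2), np.float64(18.6)) plate corners (np.float64(-118.6), np.float64(59.4)) (np.float64(-119.7), np.float64(-58.0)) (np.float64(218.3), np.float64(58.2))
case low corner 0.018 (np.float64(12.7), np.float64(41.0)) top (np.float64(26.1), np.float64(35.8))
case low corner 0.021 (np.float64(9.5), np.float64(42.3)) top (np.float64(22.8), np.float64(37.2))
case low corner 0.023 (np.float64(7.4), np.float64(43.2)) top (np.float64(20.6), np.float64(38.1))
case low corner 0.025 (np.float64(5.2), np.float64(44.1)) top (np.float64(18.4), np.float64(39.0))
grip -0.03962945000000001 -0.0005729600000000529
0 [347. 329.] [345. 300.]
4 [346. 321.] [344. 291.]
5 [346. 318.] [344. 289.]
6 [346. 316.] [344. 287.]
[[107, 34], [61, 40], [62, 40], [60, 41], [61, 41], [62, 41], [61, 42], [47, 43], [10, 59], [26, 69], [52, 69], [48, 70], [52, 70], [26, 71], [53, 71], [14, 72], [26, 72], [27, 72], [28, 72], [53, 72], [48, 73], [5, 74], [6, 74], [12, 74], [42, 74], [49, 74], [53, 74], [5, 75], [6, 75], [31, 75], [39, 75], [40, 75], [53, 75], [1, 76], [5, 76], [28, 76], [39, 76], [12, 77], [27, 77], [28, 77]]
```

The three estimates of wedge under the edge are 47 mm from contact, 49 mm from the arm reading and about 51 mm from the image, so lift is roughly 4.1 to 4.9 mm. A final 2.5 mm nudge centres it on 5 mm. Then I hold.

```bash
python3 -m crank '[[0,-0.0018,0.006,0,0],[0,-0.0035,0.012,0,0],[0,-0.0035,0.012,0,0],[0,-0.0035,0.012,0,0]]' 45
python3 -c "
from h import *
p=get_state()['position'];d=p[:2]-[.5526,.0706];print(p,d@[-.2788,.9603]+.09,d@[-.9603,-.2788])
get_image('side')
im=[cv2.cvtColor(x,cv2.COLOR_BGR2GRAY).astype(float) for x in (cv2.imread('pics/s4_raw.png'),get_image('side')[:,:,::-1])]
# vertical shift of the case's front-left lower corner
for c in range(214,222):print(c,[i[150:166,c].astype(int).tolist() for i in im])
for n,X in(('l0',.018),('l5',.023),('t0',.032),('t5',.037)):print(n,w2px('side',[[.5526-.9603*.045,.0706-.2788*.045,X],[.5526-.9603*.040,.0706-.2788*.040,X]]).round(1).tolist())
"
```

```text
time: 19.1
position: [0.5637, 0.0347, -0.0001]
tool_rot: [1.886, 2.505, -0.003]
ft_force: [3.3, -11.1, 5.0]
grip_width: 0.23
grip_force: 45.0
[ 5.63666949e-01  3.47370778e-02 -1.49959552e-04] 0.05247537059214497 -0.000629007947670214
214 [[167, 167, 168, 167, 161, 93, 97, 90, 74, 80, 80, 89, 92, 103, 102, 100], [6, 0, 0, 9, 3, 19, 30, 67, 65, 76, 79, 88, 85, 87, 88, 91]]
215 [[169, 169, 168, 168, 169, 159, 123, 97, 96, 95, 74, 71, 75, 91, 92, 100], [37, 70, 111, 113, 112, 58, 77, 90, 79, 95, 73, 69, 75, 88, 86, 89]]
216 [[168, 167, 168, 169, 167, 168, 162, 137, 96, 98, 94, 75, 64, 79, 93, 100], [47, 99, 144, 144, 144, 139, 122, 100, 91, 81, 58, 70, 64, 75, 87, 87]]
217 [[136, 109, 168, 167, 168, 167, 168, 159, 84, 87, 90, 82, 59, 80, 99, 89], [71, 145, 147, 148, 147, 142, 112, 84, 82, 76, 64, 57, 56, 74, 88, 88]]
218 [[102, 40, 88, 148, 168, 168, 168, 163, 84, 86, 82, 69, 54, 66, 99, 89], [34, 83, 147, 147, 148, 143, 85, 80, 83, 75, 50, 54, 60, 80, 87, 83]]
219 [[40, 25, 85, 165, 168, 169, 163, 117, 85, 84, 80, 68, 53, 64, 100, 86], [42, 101, 147, 147, 147, 144, 83, 82, 82, 81, 55, 53, 52, 62, 87, 82]]
220 [[21, 34, 95, 168, 168, 168, 160, 86, 87, 82, 77, 55, 53, 71, 101, 90], [37, 99, 147, 146, 142, 108, 82, 81, 76, 65, 53, 53, 62, 85, 87, 81]]
221 [[3, 27, 97, 168, 168, 168, 160, 86, 83, 83, 65, 52, 61, 100, 102, 88], [68, 142, 148, 147, 141, 84, 81, 80, 77, 50, 53, 56, 55, 87, 80, 48]]
l0 [[217.1, 162.6], [218.9, 161.9]]
l5 [[217.0, 161.1], [218.8, 160.4]]
t0 [[216.8, 158.4], [218.6, 157.7]]
t5 [[216.7, 156.8], [218.5, 156.2]]
```

Comparing pictures, the case's front edge rose about 1.65 px, where 5 mm corresponds to about 1.6 px. So the lift is about 5 mm, with 50–52 mm of wedge under the edge and less than 1 mm off-centre. I'm handing it in with the grip still held.

```bash
python3 -c "
from bench import *
print(close_job())"
```

```text
the job is handed in; nothing more can be done
None
```

The job is handed in: the wedge is flat on the plate, still gripped, centred to within 1 mm, and holds the case edge up about 5 mm as measured from the pictures; the first grasp closed above the tab because the real fingertips sit about 33 mm above the reported TCP, and I corrected for that before regrasping.

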